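# Unclamp the finished part, pack it with its clamp blocks and close the carton

### The arm

A 6-joint arm with a two-finger parallel gripper is mounted at the origin on the work surface. World frame = base frame: x ahead of the robot, y to its left, z up, the work surface at z = 0. Lengths are in m, angles in rad, forces in N, time in s.
With the tool pointing down it reaches from about 0.325 to 0.775 m from the base axis. Payload 5.5 kg.
Tool frame: the origin (TCP) lies on the centre line of the jaws, within the pads' length; the fingertips stand 8 mm ahead of it and the grasp point (between the pads) lies 11 mm behind it; z points along the fingers, y is the direction in which the jaws open and shut (so a half turn about z gives the same grasp; the last joint's range is limited). The gripper opens to 85 mm and grips with 20 to 120 N. Pads are 22 mm wide; open, the fingers measure 114 mm over their backs; the gripper's body (76 mm by 85 mm) begins 54 mm behind the grasp point. The pads swing forward as they close: fully open they stand 13 mm farther back than shut.
Start: joints at [-1.273, 0.091, 1.231, -0, 1.82, -0.057], TCP at [0.208, -0.563, 0.206] pointing down, gripper open.
Joint ranges: [-2.87, 2.87], [-0.86, 2.18], [0.17, 2.46], [-1.51, 4.65], [0.06, 2.69], [-2.65, 2.65]. Speed limits (rad/s): [2.57, 2.57, 3.01, 3.14, 3.14, 3.14].

### API

Orientations are given as a unit quaternion [x, y, z, w].
In Python, from cell import ctrl gives the robot as it stands. Calls block until the motion is done:
- ctrl.movep(position, orientation): joint-space move of the TCP to a pose.
- ctrl.movel(position, rotation=None, max_speed=0.15, guard=None): straight line of the TCP; rotation=None keeps the orientation; max_speed is the mean speed in m/s. With guard (N) it stops when the force on the tool has changed by that much, and returns True; else False.
- ctrl.move_j(angles): joint-space move.
- ctrl.command_gripper(opening, force=None): finger opening in m; force is the grip in N (None keeps the last); returns when the fingers have stopped.
- ctrl.hold(seconds).
- ctrl.inverse_kinematics(position, orientation): joint angles nearest the present ones, or None.
- ctrl.grab_frame(name): name is "side" or "top"; returns (picture, depth): 420x560x3 uint8, red, green, blue; 420x560 float32, m along the optical axis (not along the pixel's ray), 0 where there is no reading.
- ctrl.get_calibration(name): a dict with "intrinsics" (3x3 intrinsics, pixels), "R" (3x3) and "t" (3): a world point X has camera coordinates R X + t. Camera axes: x right, y down, z forward; pixel columns grow to the right and rows downward; lengths in m; the calibration is good to about 2 mm. A picture is of the moment at which its call begins. get_calibration takes no time and is no camera call.
A pose or a line that the arm cannot do raises ctrl.PlanningError and nothing moves.
- ctrl.finish_job(): hands the job in, once; it reports no verdict.
Trained networks look in the newest picture that a camera, given by its name, has taken for a name from the list of things; names that differ only in an ending like _2 or _b are one class to them, and where a whole thing is asked for, a point or a joint stands for the part that bears it (a point fixed in the world has none). Each returns a list of dicts, best first, with "confidence" (0 to 1); they miss things now and then, are a little off and sometimes report something else, mostly with a low value. They report only what shows in the picture. A call takes as long as a camera call. They do not tell look-alikes from the thing itself.
- ctrl.recognise(camera, thing): "at" ([x, y, z] in m, in world coordinates, good to about 4 mm: the middle of the surface that is visible of it).
Readings, each from a call of its own:
- ctrl.current_time(): time.
- ctrl.current_joints(): joint angles.
- ctrl.current_joint_vel(): joint speeds.
- ctrl.current_effort(): joint torques, N m.
- ctrl.current_tcp_pos(): TCP position.
- ctrl.current_tool_rot(): TCP orientation.
- ctrl.current_wrist_force(): force on the tool from outside, world axes, zero at the start.
- ctrl.current_ft_torque(): the same for the moment, N m.
- ctrl.current_finger_gap(): finger opening in m.
Only numpy, scipy, OpenCV 4.12 (cv2) and the standard library are available. Lean on these libraries where they do the work, as an engineer would, in place of code of your own. Each camera call takes 0.05 s, during which the arm holds its last target. There are 200 camera calls.

### The job

Slide the vise jaw well back by its black handle, lift the finished T-shaped part out and set it on its foot inside the carton, and put every clamp block from the green tray into the carton with it (below the rim). Then close the carton: fold both side flaps flat in first, then the long striped top flap down flat over them. Leave the hammer, can and wrench where they are.

Things in the scene. Friction and masses are not known exactly. Their poses are not given: they have to be found in the camera images.
- vise: Blue bench vise, fixed, 235 mm long (its x) by 110 mm wide, bed (on which the part sits) 45 mm above the bench. Origin on the bench under the clamping area; +x points to the fixed jaw (jaw face 55 mm along +x, 74 mm high), -x (roughly towards the robot) is the way the sliding jaw opens.
- jaw (a joint): Sliding jaw of the vise, m: 0 = shut on the part, 0.055 = fully back. It slides along the vise's -x against about 6 N of friction and stays where it is left. It has a steel lip whose top is 86 mm above the bench; shut, the lip covers 9 mm of the part's foot, so that the part cannot come out until the jaw is back.
- jaw_grip (a point): Grip point on the sliding jaw's upright black handle, 105 mm above the bench. The handle is 26 mm (vise x) by 24 mm (vise y), rises from 66 to 124 mm above the bench and moves with the jaw; the jaw's lip begins 31 mm from the handle's centre in +x.
- part_centre (a point): The finished part: aluminium, upside-down-T section, 90 mm long (its y), 64 mm high, about 0.65 kg. Foot 60 mm wide (its x) and 30 mm high; on it, centred, a rib 30 mm wide (x), 34 mm high and 90 mm long. Point at its centre half-way up (32 mm above its underside); z up. It starts clamped in the vise, its y along the vise's y; its rib stands clear above the jaws.
- part: The same finished part (origin at the centre of its underside).
- tray: Green tray, fixed, 204 x 204 mm, 26 mm high, 4 mm walls and floor, divided by one wall each way into 2 x 2 compartments of 96 x 96 mm. Origin at the centre of its underside; compartment centres at +-50 mm along its x and y.
- carton: Open brown cardboard carton, fixed, outer 208 mm (its x) by 272 mm (its y) by 84 mm high, walls and floor 4 mm. Origin at the centre of its underside, z up. Hinge lines on its rim at 84 mm height: left flap at y = +136 mm, right flap at y = -136 mm, top flap at x = +104 mm (the side away from the robot). It stands on either side of the vise, the tray on the other.
- left_flap (a joint): Left side flap of the carton (80 mm long from its hinge, 198 mm wide, 4 mm thick), hinged on the +y rim (hinge along x), rad: 0 = folded flat in over the carton, 1.57 = upright, more = leaning outwards. It stays at any angle; about 0.025 N m turns it.
- right_flap (a joint): Right side flap, the same on the -y rim: 0 = folded flat in, 1.57 = upright, more = leaning outwards.
- top_flap (a joint): Long top flap with a blue stripe (205 mm long from its hinge, 270 mm wide, 4 mm thick), hinged on the far +x rim (hinge along y), rad: 0 = folded flat over the side flaps, 1.57 = upright, more = leaning outwards. It stays at any angle; about 0.1 N m (plus its weight of 0.06 kg) turns it. Folded flat its upper face is 93 mm above the bench, that of the side flaps 88 mm.
- hammer: Bystander: a hammer lying on the bench beyond the work.
- oil: Bystander: a red can, 56 mm across, 110 mm high, standing beyond the vise.
- wrench: Bystander: a wrench lying on the bench beyond the work.
- block1_centre (a point): Clamp block 1: steel-coloured block 64 mm (its x) by 34 mm (its y) by 42 mm high, 0.3 kg, two dark bolt holes in its top; point at its centre, half-way up. It starts standing in one of the tray's compartments. May be absent (None from the start).
- block1: The same clamp block 1 (origin at the centre of its underside).
- block2_centre (a point): Clamp block 2: steel-coloured block 64 mm (its x) by 34 mm (its y) by 42 mm high, 0.3 kg, two dark bolt holes in its top; point at its centre, half-way up. It starts standing in one of the tray's compartments. May be absent (None from the start).
- block2: The same clamp block 2 (origin at the centre of its underside).
- block3_centre (a point): Clamp block 3: steel-coloured block 64 mm (its x) by 34 mm (its y) by 42 mm high, 0.3 kg, two dark bolt holes in its top; point at its centre, half-way up. It starts standing in one of the tray's compartments. May be absent (None from the start).
- block3: The same clamp block 3 (origin at the centre of its underside).
- block4_centre (a point): Clamp block 4: steel-coloured block 64 mm (its x) by 34 mm (its y) by 42 mm high, 0.3 kg, two dark bolt holes in its top; point at its centre, half-way up. It starts standing in one of the tray's compartments. May be absent (None from the start).
- block4: The same clamp block 4 (origin at the centre of its underside).
Mind the look-alikes: they are no part of the job. Of the things that look like the part, the smallest one is meant.

How it is judged:
By the outcome, as a careful person would: the job done as asked, in the order asked, and still so for the second after the job is handed in, with the robot touching nothing.
Of block1, block2, block3, block4 only 2 to 4 are there at a start; the rules pass over those that are not, and their reading is None.
At some moment in a run one of block1, block2, block3, block4 may be knocked a few centimetres aside while the robot is not near it.
It also fails if it takes over 210 s, if anything falls off the work surface, if the arm or the gripper's body presses on something with over 40 N, if the wrist force passes 120 N, or if a joint passes its speed limit or range.

## Working session

There is one attempt and no reset: what is moved stays moved. The work goes in short steps, each a Python script; the robot and the scene stay as the last script left them, time stands still between calls to the robot, and variables do not carry over. Pictures are saved under pics/ and viewed, about 12 in all and at most 16, crops included, and the job is handed in when it is done.

```bash
mkdir -p pics; ls; python3 - <<'E'
from cell import ctrl
import cv2,numpy as np
for c in ["side","top"]:
    im,d=ctrl.grab_frame(c); cv2.imwrite(f"pics/{c}0.png",im[:,:,::-1]); np.save(f"{c}0.npy",d)
    k=ctrl.get_calibration(c); print(c,k["intrinsics"],k["R"],k["t"], -k["R"].T@k["t"])
    for t in ["vise","jaw_grip","part","tray","carton","left_flap","right_flap","top_flap","block1","oil","hammer","wrench"]:
        print(t,[(np.round(r["at"],3).tolist(),round(r["confidence"],2)) for r in ctrl.recognise(c,t)])
print(ctrl.current_time(),ctrl.current_tool_rot())
E
```

```text
pics
side [[460.51465228   0.         283.811557  ]
 [  0.         460.51465228 207.88232562]
 [  0.           0.           1.        ]] [[-0.95961077 -0.2806534  -0.01951524]
 [-0.15055571  0.57090187 -0.80709605]
 [ 0.23765554 -0.77155993 -0.59009756]] [0.52001187 0.1370623  1.17046693] [0.24147656 0.97077935 0.81146027]
vise [([0.567, 0.036, 0.047], 0.9)]
jaw_grip [([0.567, 0.008, 0.086], 0.75)]
part [([0.282, -0.178, 0.044], 0.76), ([0.626, 0.039, 0.096], 0.65), ([0.357, 0.048, 0.05], 0.61)]
tray [([0.512, 0.255, 0.007], 0.92)]
carton [([0.529, -0.257, 0.098], 0.65)]
left_flap [([0.49, -0.122, 0.126], 0.58), ([0.486, 0.315, 0.046], 0.49), ([0.575, 0.228, 0.04], 0.49)]
right_flap [([0.569, 0.038, 0.051], 0.7), ([0.52, -0.417, 0.129], 0.59)]
top_flap [([0.619, -0.245, 0.201], 0.63)]
block1 [([0.576, 0.226, 0.044], 0.85), ([0.576, 0.314, 0.039], 0.71), ([0.77, -0.17, 0.026], 0.69), ([0.487, 0.317, 0.046], 0.55)]
oil [([0.512, 0.255, 0.009], 0.73), ([0.763, 0.026, 0.075], 0.64), ([0.569, 0.008, 0.08], 0.57)]
hammer [([0.768, -0.166, 0.026], 0.92)]
wrench [([0.763, 0.198, 0.008], 0.8)
[... 471 characters left out ...]
 [([0.364, 0.021, 0.089], 0.82), ([0.633, -0.001, 0.11], 0.74), ([0.283, -0.202, 0.076], 0.59)]
tray [([0.523, 0.251, -0.0], 0.64), ([0.579, 0.204, 0.048], 0.34)]
carton [([0.542, -0.291, 0.011], 0.55), ([0.761, 0.001, 0.107], 0.51)]
left_flap [([0.489, -0.121, 0.134], 0.62)]
right_flap [([0.512, -0.413, 0.131], 0.77)]
top_flap [([0.622, -0.259, 0.211], 0.94), ([0.579, 0.208, 0.048], 0.46), ([0.491, -0.12, 0.138], 0.2)]
block1 [([0.578, 0.302, 0.047], 0.65), ([0.483, 0.3, 0.05], 0.61), ([0.577, 0.207, 0.048], 0.59)]
oil [([0.757, 0.001, 0.107], 0.62)]
hammer [([0.736, -0.16, 0.027], 0.69)]
wrench [([0.76, 0.192, 0.008], 0.74)]
1.3 [9.84308076e-01 1.76458528e-01 2.47310716e-06 4.26127625e-06]
```

View pics/top0.png

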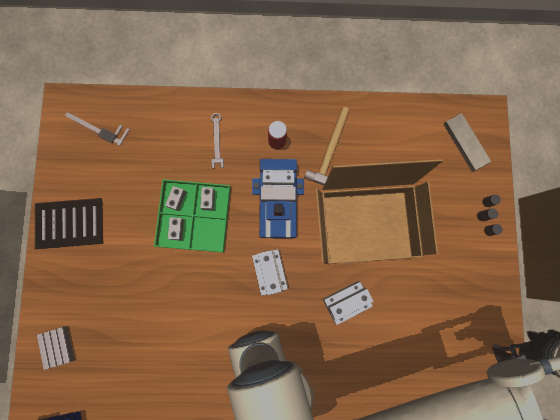

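View pics/side0.png

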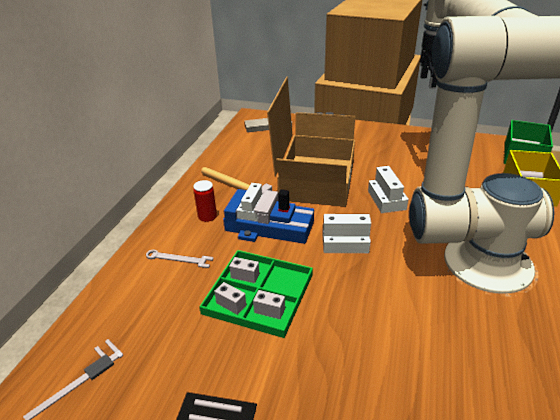

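The top view shows three blocks in the tray at (174,198), (206,197) and (175,228). The handle is at (279,209) and the carton is open at (370,225). There are three part candidates: in the vise (278,177), on the bench (270,272) and on the bench (349,302). The one in the vise looks smallest and is clamped. I'll measure all of them and make one enlarged crop.

```bash
cat > h.py <<'E'
from cell import ctrl
import cv2,numpy as np
def cloud(c,d=None,im=None):
    if d is None: im,d=ctrl.grab_frame(c)
    k=ctrl.get_calibration(c); K=k["intrinsics"]
    v,u=np.mgrid[:d.shape[0],:d.shape[1]]
    P=np.stack([(u-K[0,2])*d/K[0,0],(v-K[1,2])*d/K[1,1],d],-1)
    W=(P-k["t"])@k["R"]; W[d<=0]=np.nan
    return W,im
def sel(W,x,y,z):
    m=(abs(W[...,0]-x[0])<x[1])&(abs(W[...,1]-y[0])<y[1])&(W[...,2]>z[0])&(W[...,2]<z[1])
    return W[m]
def rect(P):
    (c,s,a)=cv2.minAreaRect((P[:,:2]*1000).astype(np.float32))
    if s[0]<s[1]: s=(s[1],s[0]); a+=90
    a=(a+90)%180-90   # direction of long side from +x, deg
    return np.round(c,1),np.round(s,1),round(a,1),"z50/95",np.round(np.percentile(P[:,2],[5,50,95])*1000,1),len(P)
E
python3 - <<'E'
from h import *
A={c:cloud(c,np.load(c+"0.npy"))[0] for c in ["top","side"]}
for c,W in A.items():
    print(c)
    for n,a in dict(part=((.633,.04),(0,.07),(.1,.118)),partlooks1=((.36,.06),(.02,.08),(.04,.2)),looks2=((.28,.07),(-.19,.08),(.04,.2)),
      handle=((.566,.04),(0,.03),(.112,.14)),jawlip=((.60,.05),(0,.07),(.078,.095)),viseall=((.57,.16),(0,.10),(.02,.2)),
      b1=((.577,.045),(.305,.045),(.040,.06)),b2=((.483,.045),(.305,.045),(.04,.06)),b3=((.577,.045),(.207,.045),(.04,.06)),b4=((.483,.045),(.207,.045),(.04,.06)),
      tray=((.53,.13),(.255,.13),(.014,.034)),rim=((.53,.16),(-.27,.2),(.07,.09)),floor=((.53,.08),(-.27,.11),(-.01,.03)),
      lf=((.5,.16),(-.12,.05),(.1,.3)),rf=((.5,.09),(-.42,.06),(.1,.3)),tf=((.64,.1),(-.26,.2),(.1,.4))).items():
        P=sel(W,*a)
        if len(P)>5: print(n,*rect(P))
    for n,a in dict(lf=((.49,.09),(-.12,.07),(.1,.3)),rf=((.5,.09),(-.42,.06),(.1,.3)),tf=((.64,.1),(-.26,.11),(.1,.4))).items():
        P=sel(W,*a); m=P.mean(0); n_=np.linalg.svd(P-m)[2][2] if len(P)>5 else 0
        print(n,m,n_,P.max(0) if len(P) else 0,P.min(0) if len(P) else 0)
im=cv2.imread("pics/top0.png")[140:330,140:450]; cv2.imwrite("pics/crop1.png",cv2.resize(im,None,fx=2.5,fy=2.5,interpolation=cv2.INTER_CUBIC))
E
```

```text
top
part [629.9   1.5] [88.6 31. ] -88.8 z50/95 [105.8 109.1 112.6] 350
partlooks1 [362.4  20.1] [118.9  78.7] 14.5 z50/95 [40.4 84.3 88.7] 841
looks2 [ 277.  -209.9] [119.8  78.9] -63.3 z50/95 [40.5 83.6 88.3] 950
handle [538.2  -1.1] [23.3 22.3] 1.0 z50/95 [120.5 124.1 127. ] 80
jawlip [592.9  -1. ] [98.7 46.6] -88.8 z50/95 [82.3 86.1 90.6] 531
viseall [553.1   9.3] [305.  164.4] -14.2 z50/95 [ 40.3  71.1 110.9] 3036
b1 [577.  307.4] [63.5 34.1] -18.8 z50/95 [42.5 46.1 49.4] 253
b2 [485.9 302.7] [64.  35.4] -3.6 z50/95 [42.  45.7 49.8] 261
b3 [578.1 211.8] [64.6 34.4] -0.4 z50/95 [42.  46.  49.5] 255
tray [527.7 256.2] [205.9 204.6] 86.2 z50/95 [15.6 24.1 30. ] 870
rim [ 506.8 -272.4] [276.6 214.7] -85.3 z50/95 [73.  83.7 88.6] 785
floor [ 529.7 -269.9] [220.1 159.5] -89.7 z50/95 [0.4 4.3 8.7] 3560
lf [ 510.3 -122.4] [232.   63.3] -9.1 z50/95 [106.9 159.1 283. ] 745
rf [ 503.7 -414.7] [172.9  12.6] 4.7 z50/95 [104.  137.2 164.2] 791
tf [ 591.  -258.7] [312.5 101.6] 90.0 z50/95 [109.1 195.3 287.6] 2665
lf [ 0.48819181 -0.11933991  0.13957932] [ 0.07920987 -0.94359928  0.32147503] [ 
[... 1176 characters left out ...]
.3 z50/95 [2.3 4.9 7.3] 33
lf [ 512.2 -119.3] [232.9  69.7] -8.4 z50/95 [103.4 139.2 255.1] 1400
rf [ 505.6 -412.9] [169.6  18.8] 5.8 z50/95 [103.8 133.5 161.7] 940
tf [ 591.3 -256.1] [321.5 102.5] -90.0 z50/95 [106.3 159.6 280.8] 2081
lf [ 0.48908423 -0.11831921  0.13190332] [-0.08199007  0.95292792 -0.29190068] [ 0.57991485 -0.09948029  0.16307235] [ 0.40080455 -0.13836305  0.10006474]
rf [ 0.50440089 -0.41318371  0.1329298 ] [ 0.087127   -0.99225648 -0.08852095] [ 0.58970625 -0.39608847  0.16539552] [ 0.42106517 -0.42900199  0.10001232]
tf [ 0.62358337 -0.25472927  0.20201559] [-0.99383168 -0.08495705  0.07128039] [ 0.64245002 -0.15022476  0.2910365 ] [ 0.60767658 -0.36934575  0.10021995]
```

View pics/crop1.png

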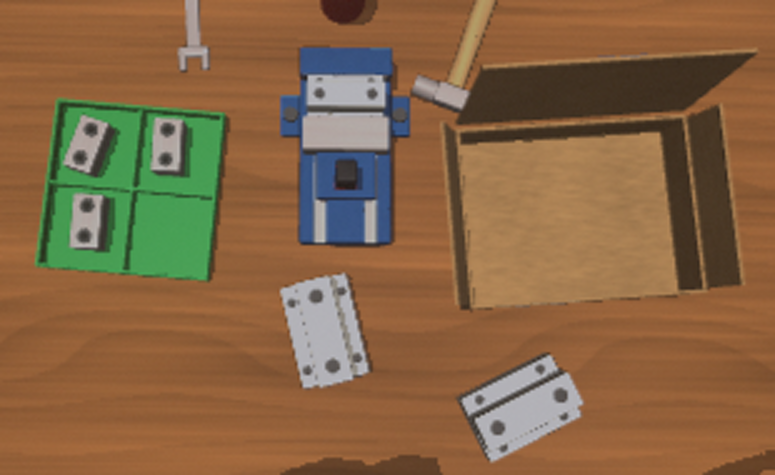

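The part in the vise has a 90 × 31 mm rib with its top at z = 109 mm, which matches the description. The two on the bench are 119 mm long, so they are look-alikes. There are three blocks and the fourth compartment is empty. Next: pull the jaw back.

```bash
cat >> h.py <<'E'
def q(psi): return [np.cos(psi/2),np.sin(psi/2),0,0]
D=np.pi/180
VY=1.1*D                       # vise yaw
CY=4.7*D; CC=np.array([.509,-.272])
def cw(x,y): return CC+np.array([np.cos(CY)*x-np.sin(CY)*y,np.sin(CY)*x+np.cos(CY)*y])
def L(x,y,z,psi=None,v=.15,guard=None):
    return ctrl.movel([x,y,z],None if psi is None else q(psi),max_speed=v,guard=guard)
def st(*a): print(*a,"t",round(ctrl.current_time(),1),"tcp",np.round(ctrl.current_tcp_pos(),4),"gap",round(ctrl.current_finger_gap(),4),"F",np.round(ctrl.current_wrist_force(),1))
E
python3 - <<'E'
from h import *
ctrl.movep([.36,-.08,.33],q(VY)); st()
hx,hy=.5395,0.0
L(hx,hy,.20,VY,.25)
ctrl.command_gripper(.055)
hit=L(hx,hy,.097,v=.08,guard=8); st("down",hit)
if not hit:
    ctrl.command_gripper(0,60); st("grip")
    d=np.array([np.cos(VY),np.sin(VY)])*.053
    L(hx-d[0],hy-d[1],.097,v=.05); st("pulled")
    ctrl.command_gripper(.055); L(hx-d[0],hy-d[1],.22,v=.2)
    L(.40,.16,.30,v=.3)
    W,im=cloud("top"); cv2.imwrite("pics/t1.png",im[130:290,130:450][:,:,::-1].repeat(2,0).repeat(2,1))
    S,_=cloud("side")
    for n,M in (("top",W),("side",S)):
        for nm,a in dict(part=((.633,.04),(0,.07),(.1,.118)),handle=((.487,.04),(0,.03),(.112,.14))).items():
            P=sel(M,*a); print(n,nm,*(rect(P) if len(P)>5 else ()))
E
```

```text
t 3.2 tcp [ 0.3601 -0.0805  0.3296] gap 0.0854 F [ 0.7  0.  -0.1]
down False t 6.1 tcp [ 0.5399 -0.      0.0978] gap 0.0548 F [-1.5  0.2  0.1]
grip t 6.7 tcp [5.402e-01 2.000e-04 9.850e-02] gap -0.0002 F [-0.1  0.9  5.8]
pulled t 7.9 tcp [ 0.4867 -0.001   0.097 ] gap -0.0004 F [-0.4 -0.1  0.7]
top part [629.6   1.5] [88.4 31. ] -89.0 z50/95 [105.5 108.8 111.9] 351
top handle [526.1  -5.6] [8.4 1.5] 86.7 z50/95 [112.2 114.  125.1] 6
side part [632.1   2.8] [93.6 30.2] -89.3 z50/95 [102.7 108.5 111.2] 251
side handle
```

View pics/t1.png

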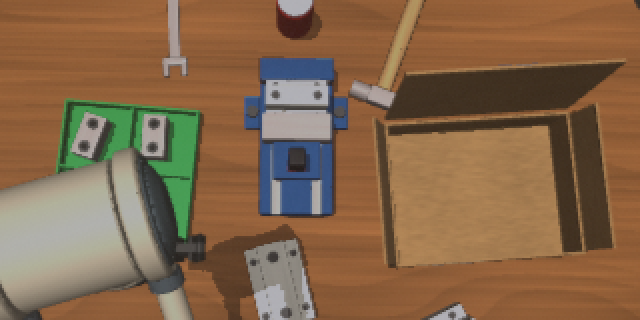

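The fingers closed to zero gap and the handle did not move, so the grasp missed. I'll look from the side with the gripper down over the handle.

```bash
python3 - <<'E'
from h import *
ctrl.command_gripper(.06)
L(.5395,0,.22,VY,.3); print(ctrl.current_tool_rot())
hit=L(.5395,0,.105,v=.1,guard=8); st(hit)
W,im=cloud("side"); cv2.imwrite("pics/s1.png",cv2.resize(im[150:270,190:350][:,:,::-1],None,fx=4,fy=4))
T,im2=cloud("top"); cv2.imwrite("pics/t2.png",cv2.resize(im2[130:270,220:340][:,:,::-1],None,fx=4,fy=4))
E
```

```text
[ 9.99951350e-01  9.85363875e-03  3.80173246e-04 -2.41189760e-04]
False t 12.6 tcp [ 5.40e-01 -1.00e-04  1.06e-01] gap 0.0601 F [ 0.1 -0.7  0.4]
```

View pics/s1.png

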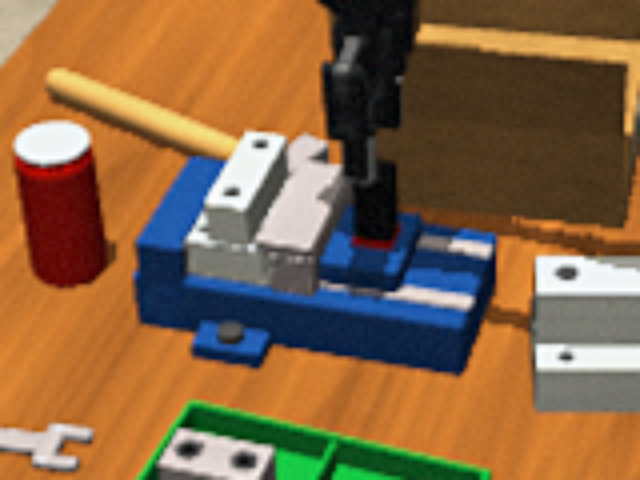

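The fingers do straddle the handle, so I'll go lower and close in steps.

```bash
python3 - <<'E'
from h import *
hit=L(.5385,0,.088,v=.08,guard=8); st(hit)
for g in (.04,.03,.026,.022,.018):
    ctrl.command_gripper(g,60); st(g)
T,im2=cloud("side"); cv2.imwrite("pics/s2.png",cv2.resize(im2[150:270,190:350][:,:,::-1],None,fx=4,fy=4))
E
```

```text
False t 13.1 tcp [5.378e-01 1.000e-04 8.670e-02] gap 0.0599 F [0.1 0.5 0.9]
0.04 t 13.4 tcp [ 0.5387 -0.      0.0883] gap 0.0399 F [ 0.2  0.  -0.6]
0.03 t 13.7 tcp [ 0.5386 -0.      0.0881] gap 0.0298 F [-0.3 -0.7 -0.8]
0.026 t 13.9 tcp [ 0.5386 -0.0006  0.0882] gap 0.0262 F [-0.4 -2.5  0.3]
0.022 t 14.1 tcp [ 0.5386 -0.0017  0.0885] gap 0.0225 F [-1.4 -6.9  1.6]
0.018 t 14.3 tcp [ 0.5386 -0.0017  0.0886] gap 0.0223 F [-0.6 -7.1  3.3]
```

View pics/s2.png

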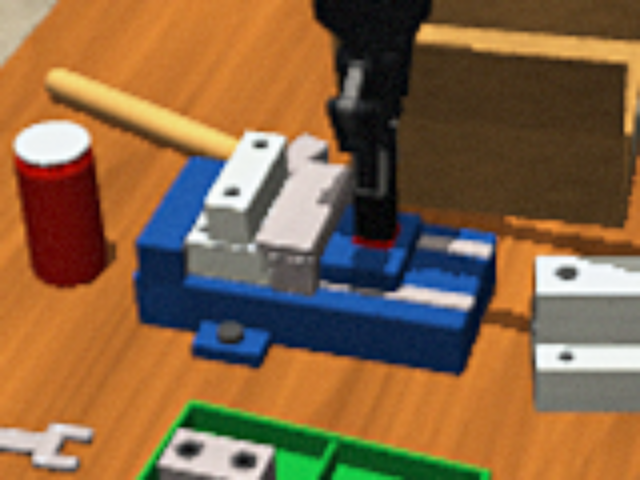

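It is gripped now, at a gap of about 22 mm. Pulling.

```bash
python3 - <<'E'
from h import *
L(.5385,-.002,.088,v=.05); st("recentred")
L(.5385-.02,-.0024,.088,v=.05); st()
L(.5385-.053,-.003,.088,v=.05); st("pulled")
ctrl.hold(.3); st()
E
```

```text
recentred t 14.6 tcp [ 0.5386 -0.0017  0.0886] gap 0.022 F [-1.5  0.7  4.6]
t 15.2 tcp [ 0.5192 -0.002   0.0886] gap 0.0221 F [3.3 1.4 3.9]
pulled t 16.0 tcp [ 0.486  -0.0024  0.0885] gap 0.0224 F [3.8 3.8 5. ]
t 16.3 tcp [ 0.486  -0.0024  0.0885] gap 0.0221 F [3.4 5.2 4.8]
```

```bash
python3 - <<'E'
from h import *
ctrl.command_gripper(.055); L(.4855,-.003,.20,v=.2); st()
L(.40,.16,.30,v=.3)
for c in ("top","side"):
    M,im=cloud(c)
    if c=="side": cv2.imwrite("pics/s3.png",im[:,:,::-1])
    for nm,a in dict(part=((.633,.04),(0,.07),(.1,.118)),handle=((.487,.06),(0,.03),(.112,.14)),lip=((.55,.06),(0,.06),(.079,.095))).items():
        P=sel(M,*a); print(c,nm,*(rect(P) if len(P)>5 else ()))
E
```

```text
t 17.4 tcp [ 0.4851 -0.003   0.1987] gap 0.0552 F [ 0.3  0.1 -0.4]
top part [630.1   1.4] [88.7 32.1] -88.9 z50/95 [105.5 109.  112.5] 352
top handle [485.2  -1.9] [22.5 22.1] 0.9 z50/95 [120.5 124.  126.8] 80
top lip [561.8  -1.4] [98.  89.1] -88.8 z50/95 [82.8 86.5 89.8] 490
side part [633.    0.9] [95.3 31.9] -89.4 z50/95 [102.5 108.5 110.8] 249
side handle [489.2   0.8] [27.2 26.5] -74.6 z50/95 [112.7 121.9 125. ] 86
side lip [5.257e+02 5.000e-01] [104.7  68.3] -88.8 z50/95 [81.7 86.1 89. ] 380
```

The jaw is 53 mm back. Next, the part.

```bash
python3 - <<'E'
from h import *
P=VY+np.pi/2
ctrl.command_gripper(.060)
ctrl.movep([.55,.05,.26],q(P)); L(.631,.001,.22,P,.25)
hit=L(.631,.001,.086,v=.1,guard=8); st("down",hit)
for g in (.045,.036,.022): ctrl.command_gripper(g,80); st(g)
if ctrl.current_finger_gap()>.024:
    L(.629,.001,.12,v=.05); st("lift")
    L(.615,.001,.27,v=.15); st("up")
    im,_=ctrl.grab_frame("side"); cv2.imwrite("pics/s4.png",cv2.resize(im[60:300,150:430][:,:,::-1],None,fx=2.5,fy=2.5))
E
```

```text
down False t 22.2 tcp [0.6315 0.001  0.087 ] gap 0.0599 F [ 0.6  0.1 -0.3]
0.045 t 22.6 tcp [0.6311 0.001  0.0863] gap 0.0448 F [ 0.2 -0.   0. ]
0.036 t 22.8 tcp [0.631 0.001 0.086] gap 0.0359 F [0.4 0.6 0.3]
0.022 t 23.1 tcp [0.631 0.001 0.086] gap 0.0221 F [ 0.3 -0.3  1.4]
```

The fingers went to 22 mm without meeting the 30 mm rib. Together with the earlier miss, this suggests the fingertips sit higher than assumed. I'll measure the fingertip height from the depth clouds.

```bash
python3 - <<'E'
from h import *
T,im=cloud("side"); 
cv2.imwrite("pics/s4.png",cv2.resize(im[120:270,170:370][:,:,::-1],None,fx=4,fy=4))
L(.60,.10,.20,v=.2); st()
M,im=cloud("side"); p=ctrl.current_tcp_pos()
P=sel(M,(p[0],.06),(p[1],.06),(.1,.32)); 
for lo in np.arange(.13,.31,.01):
    Q=P[(P[:,2]>=lo)&(P[:,2]<lo+.01)]
    if len(Q): print(round(lo-p[2],3),len(Q),np.round(Q.min(0)-p,3),np.round(Q.max(0)-p,3))
E
```

```text
t 24.1 tcp [0.5997 0.0994 0.1986] gap 0.0218 F [ 0.2 -0.  -0.5]
0.022 20 [-0.015 -0.012  0.027] [0.019 0.013 0.032]
0.032 56 [-0.022 -0.011  0.032] [0.027 0.016 0.042]
0.042 56 [-0.023 -0.008  0.042] [0.028 0.015 0.052]
0.052 58 [-0.023 -0.009  0.052] [0.026 0.014 0.062]
0.062 58 [-0.026 -0.011  0.062] [0.04  0.015 0.072]
0.072 134 [-0.042 -0.014  0.072] [0.05  0.017 0.082]
0.082 118 [-0.048 -0.012  0.082] [0.052 0.018 0.092]
0.092 139 [-0.052 -0.015  0.092] [0.057 0.021 0.102]
0.102 142 [-0.058 -0.008  0.102] [0.06  0.022 0.112]
```

View pics/s4.png

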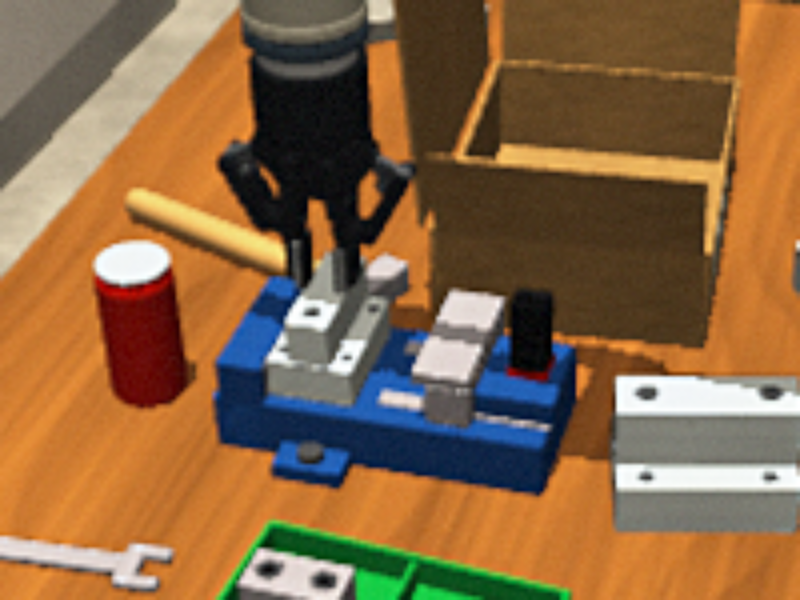

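The fingertips are about 27 mm above the reported TCP rather than 8 mm below it, a 35 mm offset. The picture agrees: the tips only reached the rib's top. I'll correct all z commands by -35 mm and check the contact.

```bash
cat >> h.py <<'E'
OFF=.035   # measured: fingertips stand 35 mm higher than described
def L(x,y,z,psi=None,v=.15,guard=None):
    return ctrl.movel([x,y,z-OFF],None if psi is None else q(psi),max_speed=v,guard=guard)
E
python3 - <<'E'
from h import *
P=VY+np.pi/2
ctrl.command_gripper(.060)
L(.631,.001,.22,P,.25)
L(.631,.001,.12,v=.15)
hit=L(.631,.001,.086,v=.05,guard=6); st("down",hit)
for g in (.045,.036,.031,.022): ctrl.command_gripper(g,80); st(g)
if ctrl.current_finger_gap()>.024:
    L(.629,.001,.12,v=.05); st("lift")
    L(.615,.001,.30,v=.15); st("up")
    im,_=ctrl.grab_frame("side"); cv2.imwrite("pics/s5.png",cv2.resize(im[60:300,150:430][:,:,::-1],None,fx=2.5,fy=2.5))
E
```

```text
down False t 26.8 tcp [0.6312 0.001  0.0513] gap 0.0599 F [ 0.4  0.8 -0. ]
0.045 t 27.1 tcp [0.6312 0.001  0.0514] gap 0.0448 F [ 0.7 -0.  -0.2]
0.036 t 27.3 tcp [0.631 0.001 0.051] gap 0.0359 F [0.4 0.8 0.8]
0.031 t 27.6 tcp [0.631 0.001 0.051] gap 0.0309 F [ 0.4 -0.1 -0.1]
0.022 t 27.8 tcp [0.6307 0.001  0.0512] gap 0.029 F [-3.6 -0.2  2.9]
lift t 28.6 tcp [0.6288 0.001  0.0847] gap 0.0288 F [-0.5 -0.4 -7.7]
up t 30.0 tcp [0.6147 0.001  0.2635] gap 0.0291 F [-0.5  0.4 -7.2]
```

View pics/s5.png

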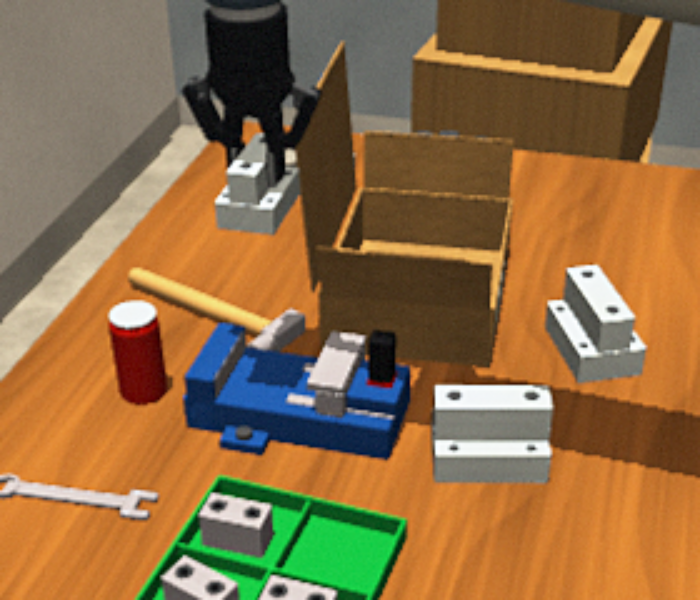

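The part is held: gap 29 mm, about 7 N. Placing it.

```bash
python3 - <<'E'
from h import *
P=CY+np.pi/2
c=cw(28,0)if 0 else cw(.028,0)
L(.51,.0,.30,v=.3); L(*c,.30,P,.25); L(*c,.075,v=.15); st()
hit=L(*c,.043,v=.03,guard=5); st("touch",hit)
ctrl.command_gripper(.044); st()
L(*c,.12,v=.1); L(*c,.30,v=.3); st()
L(.42,-.02,.30,v=.3)
for cam in ("top","side"):
    M,im=cloud(cam)
    if cam=="top": cv2.imwrite("pics/t3.png",cv2.resize(im[130:290,130:450][:,:,::-1],None,fx=2.4,fy=2.4))
    r=sel(M,(c[0],.06),(c[1],.08),(.06,.075)); print(cam,c,*(rect(r) if len(r)>5 else ()))
    for i,a in enumerate((((.577,.045),(.305,.045)),((.483,.045),(.305,.045)),((.577,.045),(.207,.045)),((.483,.045),(.207,.045)))):
        r=sel(M,*a,(.04,.052)); print(i,*(rect(r) if len(r)>20 else ()))
E
```

```text
t 33.4 tcp [ 0.5376 -0.2701  0.0414] gap 0.0288 F [-0.1 -0.4 -6.8]
touch True t 34.3 tcp [ 0.5366 -0.2696  0.0102] gap 0.0295 F [-0.7 -0.4  7.4]
t 34.6 tcp [ 0.5345 -0.2684  0.0067] gap 0.0436 F [-0.6  0.3  1.3]
t 36.3 tcp [ 0.5367 -0.2696  0.2634] gap 0.0446 F [ 0.   0.8 -1.2]
top [ 0.53690585 -0.26970572] [ 535.9 -269.5] [91.2 30.5] -85.4 z50/95 [64.1 68.1 71.4] 321
0 [577.1 307.3] [63.2 34.8] -18.0 z50/95 [42.8 46.2 49.3] 255
1 [485.6 301.8] [64.2 34.9] -2.1 z50/95 [41.9 45.8 49.5] 261
2 [578.2 211.7] [64.1 35.3] -1.1 z50/95 [42.5 46.2 49.9] 254
3
side [ 0.53690585 -0.26970572] [ 540.4 -291.2] [52.5 29.4] -85.0 z50/95 [64.7 68.  69.8] 73
0 [580.1 309.4] [65.  35.1] -18.9 z50/95 [42.3 46.  48.2] 352
1 [488.1 303.2] [64.8 37.3] -1.2 z50/95 [42.3 45.7 48. ] 368
2 [580.9 214.3] [64.6 36.3] 0.2 z50/95 [41.7 45.7 48.2] 294
3
```

View pics/t3.png

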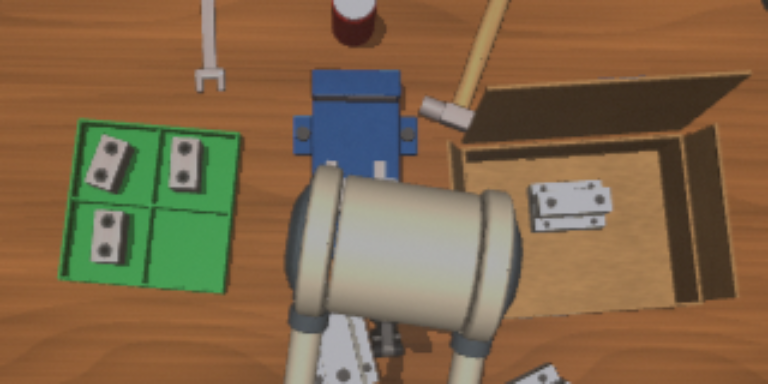

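The part stands on its foot within 1 mm of the target. Next the blocks, with each one located again just before its grasp.

```bash
cat >> h.py <<'E'
VIEW=(.42,-.02,.30)
def blocks(cx=.529,cy=.256,r=.16):
    M,_=cloud("top")
    m=(abs(M[...,0]-cx)<r)&(abs(M[...,1]-cy)<r)&(M[...,2]>.036)&(M[...,2]<.054)
    n,lab=cv2.connectedComponents(m.astype(np.uint8)); out=[]
    for i in range(1,n):
        P=M[lab==i]
        if len(P)>100: out.append(rect(P))
    return out
def block(slot):
    bs=blocks(); print([(b[0].tolist(),b[1].tolist(),b[2]) for b in bs])
    b=bs[-1]
    if not(56<b[1][0]<72 and 28<b[1][1]<42): print("odd",b); return False
    x,y=b[0]/1000+[.001,0]; a=b[2]*D; s=cw(*slot)
    ctrl.command_gripper(.056)
    L(x,y,.27,a,.35); L(x,y,.10,v=.25); hit=L(x,y,.026,v=.08,guard=6)
    if hit: st("hit"); return False
    ctrl.command_gripper(.025,60); st("grip")
    if ctrl.current_finger_gap()<.029: return False
    L(x,y,.06,v=.1); L(x,y,.27,v=.3); L(*s,.27,CY,.35); L(*s,.06,v=.2); hit=L(*s,.022,v=.04,guard=4); st("touch",hit)
    ctrl.command_gripper(.048); L(*s,.10,v=.15); L(*s,.27,v=.3); L(*VIEW,v=.35); return True
E
python3 - <<'E'
from h import *
L(*VIEW,CY)
print(block((-.048,-.07)))
E
```

```text
[([576.9, 307.9], [63.7, 35.9], -16.5), ([578.1, 212.3], [64.8, 35.1], -0.1), ([485.8, 302.5], [63.7, 35.5], -3.1)]
grip t 42.8 tcp [ 0.4874  0.3028 -0.0079] gap 0.0329 F [0.4 0.6 3.5]
touch True t 48.1 tcp [ 0.4666 -0.3455 -0.0079] gap 0.033 F [ 0.3 -1.1  3.4]
True
```

```bash
python3 - <<'E'
from h import *
if block((-.048,0.0)) and block((-.048,.07)):
    print("left",blocks())
print(blocks(*CC,.14))
im,_=ctrl.grab_frame("top"); cv2.imwrite("pics/t4.png",cv2.resize(im[130:290,130:450][:,:,::-1],None,fx=2.4,fy=2.4)); st()
E
```

```text
[([577.2, 307.6], [63.3, 34.5], -17.1), ([578.4, 212.0], [65.1, 34.8], -1.8)]
grip t 54.4 tcp [ 0.58    0.2121 -0.0079] gap 0.0332 F [-0.9 -0.3  4.2]
touch True t 59.3 tcp [ 0.4608 -0.2758 -0.0079] gap 0.0331 F [-0.3  0.7  3.7]
[([566.6, 319.1], [64.0, 35.2], -2.6)]
hit t 64.9 tcp [ 0.5666  0.3187 -0.0036] gap 0.0558 F [-1.2 -1.7  5.5]
[(array([ 517.5, -403.7]), array([195.7,   7. ]), 6.0, 'z50/95', array([37.3, 44.8, 53.1]), 145), (array([ 459.2, -274.9]), array([63.8, 35.1]), 5.8, 'z50/95', array([42.1, 46.3, 49.6]), 257), (array([ 465. , -344.7]), array([63.2, 35.1]), 3.8, 'z50/95', array([41.2, 46. , 50. ]), 262)]
t 65.0 tcp [ 0.5666  0.3187 -0.0037] gap 0.0558 F [-1.5 -0.6  5.3]
```

View pics/t4.png

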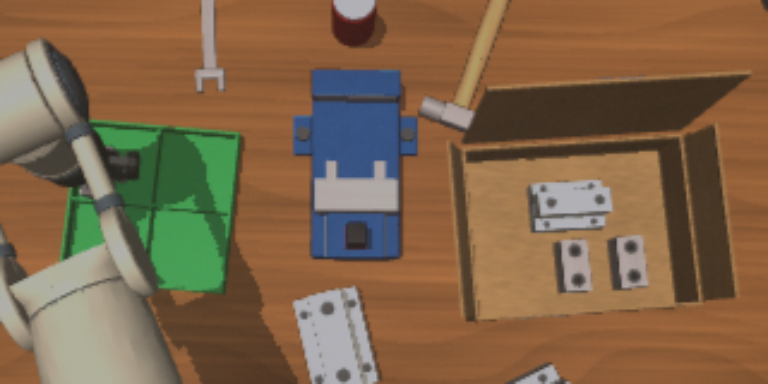

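The third block was knocked to (567, 319), next to the tray wall, and a finger touched the wall. I'll grip it higher, above the wall, with a narrower opening.

```bash
python3 - <<'E'
from h import *
L(.5666,.3187,.10,v=.15); L(.5666,.3187,.27,v=.3); L(*VIEW,v=.35)
b=blocks()[-1]; print(b)
x,y=b[0]/1000+[.001,0]; s=cw(-.048,.07)
ctrl.command_gripper(.046)
L(x,y,.27,b[2]*D,.35); L(x,y,.10,v=.25); hit=L(x,y,.037,v=.06,guard=6); st(hit)
ctrl.command_gripper(.025,60); st("grip")
if ctrl.current_finger_gap()>.029:
    L(x,y,.08,v=.1); L(x,y,.28,v=.3); st("up"); L(*s,.28,CY,.35); L(*s,.07,v=.2); hit=L(*s,.032,v=.04,guard=4); st("touch",hit)
    ctrl.command_gripper(.048); L(*s,.10,v=.15); L(*s,.27,v=.3); L(*VIEW,v=.35)
    print(blocks(),blocks(*CC,.14)); st()
E
```

```text
(array([566.3, 319.2]), array([63.5, 34.9]), -4.2, 'z50/95', array([41. , 45.8, 50.1]), 264)
False t 71.1 tcp [0.5677 0.3194 0.0027] gap 0.046 F [-0.4  0.   0.4]
grip t 71.4 tcp [0.5679 0.3193 0.003 ] gap 0.0328 F [-0.1 -0.2  3.6]
up t 72.8 tcp [0.5669 0.319  0.2424] gap 0.0327 F [ 0.8 -0.4 -3.6]
touch True t 76.4 tcp [ 0.455  -0.2061  0.003 ] gap 0.0326 F [-0.6  0.1  3.4]
[] [(array([ 523.5, -403.1]), array([184.3,  10. ]), 7.4, 'z50/95', array([37. , 44.8, 52.6]), 140), (array([ 459. , -274.5]), array([63.5, 34.3]), 5.7, 'z50/95', array([41.7, 45.7, 49.5]), 259), (array([ 464.9, -344. ]), array([63.4, 35.1]), 4.0, 'z50/95', array([41. , 46. , 49.6]), 265), (array([ 452.9, -214.8]), array([64.3, 22.5]), -8.5, 'z50/95', array([42.7, 46.5, 49.9]), 133)]
t 78.8 tcp [ 0.4198 -0.0208  0.2635] gap 0.0479 F [-0.8  0.6 -0.7]
```

All three blocks are in the carton and the tray is empty. Now the side flaps.

```bash
cat >> h.py <<'E'
def tip(x,y,z,psi=None,v=.12,guard=None): return L(*cw(x,y),z+.008,psi,v,guard)
def side(s,x=0.,r=.065,h=.013):
    P=CY+np.pi/2
    ctrl.command_gripper(0,40)
    tip(x,s*.20,.26,P,.3); tip(x,s*.20,.144,v=.25); st("out")
    for th in range(90,-1,-10):
        t=th*D
        y=.136-r*np.cos(t)+np.sin(t)*(h+.004); z=.084+r*np.sin(t)+np.cos(t)*.006
        hit=tip(x,s*y,z,v=.12,guard=15)
        if hit: st("hit",th); return
    hit=tip(x,s*(.136-r),.086,v=.03,guard=4); st("press",hit)
    tip(x,s*(.136-r),.16,v=.15); tip(x,s*(.136-r),.26,v=.3)
E
python3 - <<'E'
from h import *
side(1)
L(.38,-.08,.33,v=.3)
M,im=cloud("top"); cv2.imwrite("pics/t5.png",cv2.resize(im[130:290,130:450][:,:,::-1],None,fx=2.4,fy=2.4)); st()
for n,a in dict(l=((CC[0]-.02,.06),(-.18,.03),(.06,.2)),).items():
    P=sel(M,*a); print(n,np.percentile(P[:,2],[5,50,95]),len(P))
E
```

```text
out t 81.7 tcp [ 0.493  -0.0727  0.1183] gap -0.0001 F [-0.8 -0.6  0.2]
press True t 84.7 tcp [ 0.5035 -0.2013  0.0624] gap -0.0001 F [-2.4  1.2  7.1]
t 86.6 tcp [ 0.3804 -0.0806  0.2927] gap 0.0001 F [ 0.6 -0.5 -0.7]
l [0.0846444  0.08814906 0.09160436] 512
```

View pics/t5.png

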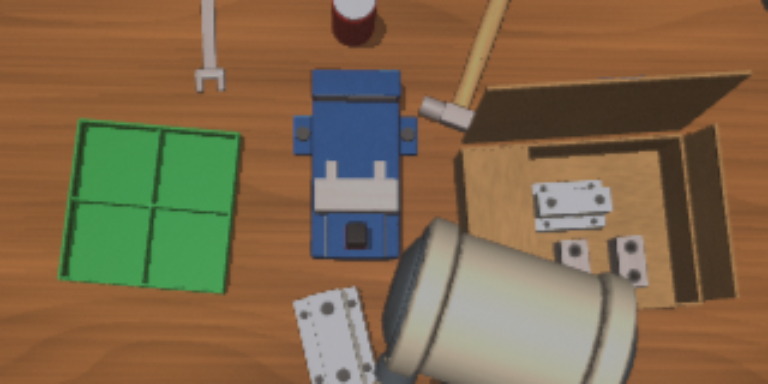

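The left flap is flat at z = 88 mm. Next the right flap, plus a reach check for the top flap.

```bash
python3 - <<'E'
from h import *
side(-1)
L(.38,-.08,.33,v=.3)
M,im=cloud("top"); st()
for n,a in dict(l=((CC[0]-.02,.06),(-.18,.03),(.06,.2)),r=((CC[0]+.01,.06),(-.37,.025),(.06,.2))).items():
    P=sel(M,*a); print(n,np.percentile(P[:,2],[5,50,95]),len(P))
P=sel(M,(.64,.1),(-.26,.11),(.12,.4)); m=P.mean(0); print(m,np.linalg.svd(P-m)[2][2],P.max(0))
for psi in (CY,CY+np.pi/2,):
  for (x,y,z) in [(.15,.2,.24),(.15,.07,.24),(.135,.07,.24),(.14,.03,.24),(.06,.07,.2),(-.045,.07,.1)]:
    p=cw(x,y); k=ctrl.inverse_kinematics([*p,z+.008-OFF],q(psi)); print(round(psi,2),x,y,z,p,None if k is None else np.round(k,2))
E
```

```text
out t 89.0 tcp [ 0.5258 -0.4712  0.1191] gap -0.0001 F [-0.1 -0.1  0.4]
press True t 92.0 tcp [ 0.5152 -0.3431  0.0624] gap -0.0001 F [-1.9  1.1  6.8]
t 94.3 tcp [ 0.3803 -0.0808  0.2936] gap -0.0 F [ 0.9 -0.4  0.6]
l [0.08473234 0.08819514 0.09180814] 511
r [0.08466975 0.08823949 0.09169193] 698
[ 0.62153523 -0.2594946   0.21736261] [-0.99372539 -0.08347968  0.07443789] [ 0.63820927 -0.15037444  0.2919955 ]
0.08 0.15 0.2 0.24 [ 0.64210791 -0.06038175] [-0.15  0.22  1.08 -0.    1.85  1.34]
0.08 0.15 0.07 0.24 [ 0.65275991 -0.18994461] [-0.33  0.32  0.96 -0.    1.86  1.16]
0.08 0.135 0.07 0.24 [ 0.63781035 -0.19117368] [-0.34  0.28  1.01 -0.    1.85  1.15]
0.08 0.14 0.03 0.24 [ 0.64607108 -0.23062949] [-0.39  0.34  0.94 -0.    1.87  1.1 ]
0.08 0.06 0.07 0.2 [ 0.56306255 -0.19731907] [-0.39  0.08  1.3  -0.    1.76  1.09]
0.08 -0.045 0.07 0.1 [ 0.45841562 -0.20592262] [-0.49 -0.16  1.71 -0.    1.59  1.  ]
1.65 0.15 0.2 0.24 [ 0.64210791 -0.06038175] [-0.15  0.22  1.08 -0.    1.85 -0.23]
1.65 0.15 0.07 0.24 [ 0.65275991 -0.18994461] [-0.33  0.32  0.96 -0.    1.86 -0.42]
1.65 0.135 0.07 0.24 [ 0.63781035 -0.19117368] [-0.34  0.28  1.01 -0.    1.85 -0.42]
1.65 0.14 0.03 0.24 [ 0.64607108 -0.23062949] [-0.39  0.34  0.94 -0.    1.87 -0.47]
1.65 0.06 0.07 0.2 [ 0.56306255 -0.19731907] [-0.39  0.08  1.3  -0.    1.76 -0.48]
1.65 -0.045 0.07 0.1 [ 0.45841562 -0.20592262] [-0.49 -0.16  1.71 -0.    1.59 -0.57]
```

Both side flaps are flat at 88 mm. Now the top flap, starting from behind it.

```bash
python3 - <<'E'
from h import *
r,h,y=.16,.015,.05
ctrl.command_gripper(0,40)
L(.45,.0,.33,CY,.3); tip(.157,.23,.30,v=.3); tip(.157,.23,.258,v=.2)
hit=tip(.157,y,.258,v=.15,guard=6); st("behind",hit)
if not hit:
  for th in range(90,-1,-10):
    t=th*D
    x=.104-r*np.cos(t)+np.sin(t)*(h+.004); z=.084+r*np.sin(t)+np.cos(t)*.011
    hit=tip(x,y,z,v=.15,guard=15)
    if hit: st("hit",th); break
  else:
    hit=tip(.104-r,y,.088,v=.03,guard=5); st("press",hit)
    tip(.104-r,y,.16,v=.15); tip(.104-r,y,.26,v=.3)
    L(.42,.16,.33,v=.35)
    for c in ("top","side"):
        M,im=cloud(c); cv2.imwrite(f"pics/{c}9.png",cv2.resize(im[60:310,130:480][:,:,::-1],None,fx=2.2,fy=2.2))
        P=sel(M,(CC[0],.13),(CC[1],.16),(.07,.35)); print(c,*rect(P),P[:,2].max())
        for x in (-.09,-.03,.03,.08):
          o=[]
          for yy in (-.1,0,.1):
            p=cw(x,yy); Q=sel(M,(p[0],.012),(p[1],.012),(.0,.4)); o.append(round(float(np.median(Q[:,2])),4) if len(Q) else None)
          print(x,o)
st()
E
```

```text
behind False t 98.8 tcp [ 0.6616 -0.2083  0.2312] gap 0.0002 F [-0.2 -0.9  0.5]
hit 90 t 99.0 tcp [ 0.633  -0.2105  0.2211] gap 0.0002 F [ 0.3 -0.1  0.1]
t 99.0 tcp [ 0.633  -0.2105  0.2211] gap 0.0002 F [ 0.3 -0.1  0.1]
```

That guard stop shows no remaining force, so it was a jolt at the fast start. Continuing more slowly.

```bash
cat > top.py <<'E'
from h import *
r,h,y=.16,.015,.05
for th in range(90,-1,-10):
    t=th*D
    x=.104-r*np.cos(t)+np.sin(t)*(h+.004); z=.084+r*np.sin(t)+np.cos(t)*.011
    hit=tip(x,y,z,v=.09,guard=20)
    if hit: st("hit",th); break
else:
    hit=tip(.104-r,y,.088,v=.03,guard=5); st("press",hit)
    tip(.104-r,y,.16,v=.15); tip(.104-r,y,.26,v=.3)
    L(.42,.16,.33,v=.35)
    for c in ("top","side"):
        M,im=cloud(c); cv2.imwrite(f"pics/{c}9.png",cv2.resize(im[60:310,130:480][:,:,::-1],None,fx=2.2,fy=2.2))
        P=sel(M,(CC[0],.13),(CC[1],.16),(.07,.35)); print(c,*rect(P),P[:,2].max())
        for x in (-.09,-.03,.03,.08):
          o=[]
          for yy in (-.1,0,.1):
            p=cw(x,yy); Q=sel(M,(p[0],.012),(p[1],.012),(.0,.4)); o.append(round(float(np.median(Q[:,2])),4) if len(Q) else None)
          print(x,o)
st()
E
python3 top.py
```

```text
press True t 103.7 tcp [ 0.449  -0.2268  0.0669] gap 0.0003 F [-1.   1.8  7.4]
top [ 504.2 -271.9] [272.8 209. ] -85.3 z50/95 [88.6 92.7 96.2] 6852 0.10064687379565158
-0.09 [0.0927, 0.0932, 0.0928]
-0.03 [0.0934, 0.0929, 0.0927]
0.03 [0.0923, 0.0931, 0.0928]
0.08 [0.0927, 0.0933, 0.0921]
side [ 507.5 -270.7] [280.8 208.7] -85.0 z50/95 [76.9 91.9 95. ] 2894 0.09813169359160714
-0.09 [0.0919, 0.0924, 0.0921]
-0.03 [0.092, 0.0931, 0.0926]
0.03 [None, 0.0931, 0.0922]
0.08 [0.0918, 0.0936, 0.0927]
t 106.2 tcp [0.4201 0.1588 0.2945] gap -0.0003 F [ 0.7  0.4 -0.5]
```

View pics/side9.png

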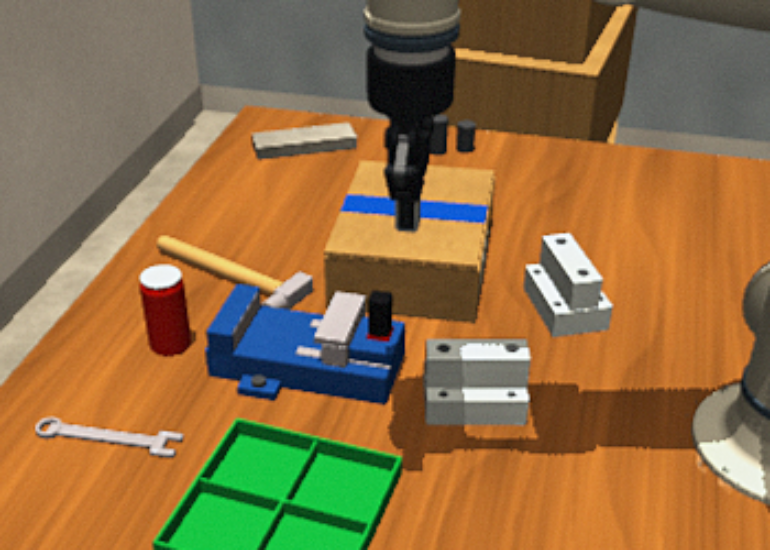

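View pics/top9.png

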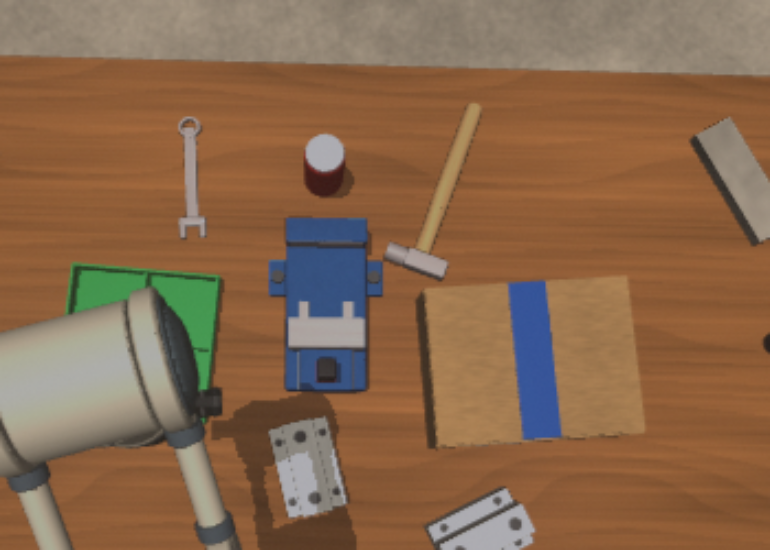

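The carton is closed, with the top flap flat at 93 mm everywhere. The tray is empty, the jaw is still back, and the hammer, can and wrench have not moved. The robot is touching nothing, so I'm handing it in.

```bash
python3 -c "
from cell import ctrl
ctrl.finish_job(); print(ctrl.current_time())"
```

```text
the job is handed in; nothing more can be done
the job is handed in; nothing more can be done
```

The job is done and handed in at about 106 s of the 210 s allowed; the hand-in reports no verdict.

**What I did:**
- **Jaw:** I slid it back 53 mm by its handle.
- **Part:** I took the clamped 90 mm T-part, not the two 119 mm look-alikes. It stands on its foot in the carton, measured within about 1 mm of where I aimed.
- **Blocks:** There were three, and all three are in the carton.
- **Flaps:** I folded the left flap, then the right, then the striped top flap.

**Last checks:**
- Both side flaps measured 88 mm before the top flap went over them. The top flap measures 92–94 mm everywhere the cameras could see it, against the expected 93 mm.
- The tray is empty, and the hammer, can and wrench look unmoved in the pictures.

**What went wrong or disagreed:**
- **Fingertip height:** The fingertips stand about 35 mm higher relative to the reported TCP than described. The first handle grasp closed above its hold and slipped off. The first part grasp closed above the rib. I then measured the offset from camera depth and corrected for it.
- **Knocked block:** The third block was knocked aside in the tray during the run. A finger touched the tray wall at about 6 N, so I found the block again and gripped it higher.
- **Third block's placing:** The last view before the flaps closed showed only part of it, with its top at the right height (46 mm).
- **Top flap:** The force guard stopped one move, but no force remained, so I repeated it more slowly.
- **Cameras:** The two cameras differ by 2–3 mm.

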